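# Fit the hold-down spring across a microplate shaker

### The job

Secure the microplate on the shaker with the loose hold-down spring: drop the hook of its orange end down through the slot in the brass adjuster plate, then draw the blue end out across the microplate and put its ring over the mushroom-headed post, so that the spring stays stretched between slot and post, and let go. Feel for the slot gently, never pressing or knocking the spring hard against the shaker; do not stretch the spring by more than 50 mm; and leave the vials and the sample pot standing where they are.

Things in the scene. Friction and masses are not known exactly. Their poses are not given: they have to be found in the camera images.
- spring: Loose tension spring, 90 g, 16 mm coil half hidden in a grey sleeve, lying on a small carton. Origin: on the hook pin's axis, level with the underside of the flat rubber pad under the sleeve (40 x 30 mm, x = 63 mm); +x from the orange hook end to the blue ring end, z up. The blue end and its coil slide along x only: 3 N to begin opening plus 0.18 N per mm, hard stop at 56 mm.
- orange_fin (a point): Middle of the top of the orange grip fin of the spring, at x = 2, z = 40 mm in the spring's frame. Fin: 24 mm along x, 10 mm thick across y, from z = 4 up to 40 mm.
- hook_tip (a point): Centre of the end of the hook's toe, x = 6, z = -12.5 mm in the spring's frame. The steel hook hangs under the orange fin: a 6 mm thick pin at x = 0 down to z = -15 mm, with a 5 mm thick toe pointing to +x. The foot spans x -3 to +8.5 and y -3 to +3 mm; the toe's upper side is at z = -10 mm.
- blue_fin (a point): Middle of the top of the blue grip fin, size and heights as the orange one; x = 124 mm in the spring's frame when relaxed; moves with the blue end.
- eye (a point): Centre of the steel ring at the blue end: hole 16.5 mm, wire 5 mm thick, lying level, 26 mm beyond the middle of the blue fin, at z = 8 mm in the spring's frame; relaxed it is 150 mm from the hook pin's axis.
- shaker: Fixed microplate shaker. Origin: centre of its underside on the bench; long side x, from the brass adjuster plate (-x end) to the post (+x end); z up. Platform 284 x 142 mm, top z = 60 mm. White lidded microplate in the middle: x -43 to 43, y -64 to 64, top z = 78 mm; the spring's pad rests on it when the hook is home.
- adjuster_mid (a point): Shaker x = -95, y = 0, z = 76 mm: on the top of the brass plate (27 mm wide, 6 mm thick, hollow below to the platform). One slot, 13.5 mm along x by 11 mm, passes through it on y = 0. The plate is clamped where it was last set: the slot's centre lies up to 14 mm either way along x from this point, not measured. Dark rails beside it rise to z = 78 mm.
- post_top (a point): Centre of the top of the post, at x = 88, y = 0, z = 93 mm in the shaker's frame. Steel post of 9 mm diameter with a 12 mm domed head, the head's underside at about z = 89 mm.
- vial_green: Glass vial, 45 mm wide, 79 mm tall, green liquid and green mark on its white cap, standing; origin at the centre of its underside. Leave alone.
- vial_pink: Glass vial, 45 mm wide, 79 mm tall, pink liquid and red mark on its white cap, standing; origin at the centre of its underside. Leave alone.
- sample_pot: Sample pot with a blue screw lid, 49 mm wide, 59 mm tall, standing; origin at the centre of its underside. Leave alone.

How it is judged:
On the way, in this order (a step that is already met when the one before it is completed fails the run):
1. the hook is down through the slot, its toe below the adjuster plate, while the ring is still off the post (z of hook_tip in the frame of shaker between 0.06 and 0.0695 m and y of hook_tip in the frame of shaker between -0.007 and 0.007 m and x of hook_tip in the frame of shaker between -0.12 and -0.062 m and horizontal distance between eye and post_top above 0.01 m), for 0.2 s.
2. the ring is round the post below its head with the spring stretched and the hook still in the slot (z of hook_tip in the frame of shaker between 0.06 and 0.0695 m and y of hook_tip in the frame of shaker between -0.007 and 0.007 m and x of hook_tip in the frame of shaker between -0.12 and -0.062 m and horizontal distance between eye and post_top below 0.0065 m and z of eye in the frame of shaker between 0.07 and 0.091 m and distance between hook_tip and eye above 0.152 m), for 0.2 s.
At the end, for the whole second after the job is handed in: Hook toe below the adjuster plate (end 60 to 69.5 mm above the bench, within 7 mm of the shaker's middle line); ring round the post (centres within 6.5 mm across, ring centre 70 to 91 mm high, below the head); spring stretched (toe end to ring centre over 152 mm) and at rest (all of step 2 and linear speed of spring below 0.02 m/s); the robot touches nothing.
It fails at once if the spring is pressed against the shaker with more than 45 N (contact force between spring and shaker above 45 N).
It fails at once if the spring is stretched by more than 50 mm (toe end to ring centre over 197 mm) (distance between hook_tip and eye above 0.197 m).
It fails at once if the glass vial with the green cap mark is moved by more than 20 mm or tipped (distance of vial_green from where it was at the start of the episode above 0.02 m or angle between vial_green's own z axis and vertical above 0.35 rad).
It fails at once if the glass vial with the red cap mark is moved by more than 20 mm or tipped (distance of vial_pink from where it was at the start of the episode above 0.02 m or angle between vial_pink's own z axis and vertical above 0.35 rad).
It fails at once if the blue-lidded sample pot is moved by more than 20 mm or tipped (distance of sample_pot from where it was at the start of the episode above 0.02 m or angle between sample_pot's own z axis and vertical above 0.35 rad).
It also fails if it takes over 69 s, if anything falls off the work surface, if the arm or the gripper's body presses on something with over 40 N, if the wrist force passes 120 N, or if a joint passes its speed limit or range.

### The arm

A 7-joint arm with a two-finger parallel gripper is mounted at the origin on a cart in front of the work surface, level with it; the furniture and walls round the work are solid. World frame = base frame: x ahead of the robot, y to its left, z up, the work surface at z = 0. Lengths are in m, angles in rad, forces in N, time in s.
With the tool pointing down it reaches from about 0.375 to 0.925 m from the base axis. Payload 3.1 kg.
Tool frame: the origin (TCP) lies on the centre line of the jaws, within the pads' length; the fingertips stand 19 mm ahead of it and the grasp point (between the pads) is the TCP (ctrl.nose_length is the distance from the TCP to the fingertips, in m); z points along the fingers, y is the direction in which the jaws open and shut (so a half turn about z gives the same grasp; the last joint's range is limited). The gripper opens to 85 mm and grips with 20 to 120 N. Pads are 22 mm wide; open, the fingers measure 114 mm over their backs; the gripper's body (76 mm by 85 mm) begins 54 mm behind the grasp point. The pads swing forward as they close: fully open they stand 13 mm farther back than shut.
Start: joints at [1.079, 0.383, 0.044, 1.598, -0.018, 1.161, -0.05], TCP at [0.249, -0.6, 0.25] pointing down, gripper open.
Joint ranges: [-2.61, 2.61], [-0.41, 2.15], [-1.48, 1.57], [0, 2.5], [-1.57, 4.71], [0.05, 1.97], [-2.85, 2.85]. Speed limits (rad/s): [2.79, 2.79, 3.14, 3.14, 3.14, 3.14, 3.14].

### API

Orientations are given as a rotation vector (axis times angle).
In Python, from cell import ctrl gives the robot as it stands. The module is installed in compiled form; this text tells all that it offers.
- The arm moves only by the tool carry_out, never from a script. Its argument "series" is a list of rows, each a list of 7 numbers: the shift along the tool's x, y, z in m, then the turn, a rotation vector about the tool's x, y, z in degrees, then the finger opening in m, from 0 to 0.0854. A call has 1 to 10 rows; each row shifts and turns the commanded pose from where the row before left it, along the tool's axes as they then stand; what a row does not reach is not made up. A row lasts 1/8 s, in which the tool goes at most 62.5 mm and 10.7 degrees, less where a joint would pass 70% of its speed; a pose out of reach is approached as far as the arm can. A call is refused whole if a number of a shift passes 0.0625 or a number of a turn 10.7, either way. A call with a gripper value outside its range is refused whole. The fingers move at their own pace and stop on an object; "grip_force" is the grip in N (left out, the last holds). Time passes only in rows, so rows that do not move let the fingers close. It gives the time, the measured TCP pose, the force and the opening at its end, in the units of the state.
- ctrl.observe(): the state, without advancing time (a new reading comes with each control period).
- ctrl.read_camera(name): name is "scene" or "side" or "wrist"; returns (picture, depth): 480x640x3 uint8, blue, green, red; 480x640 float32, m along the optical axis (not along the pixel's ray), 0 where there is no reading.
- ctrl.camera_model(name): a dict with "mtx" (3x3 intrinsics, pixels), "distortion" ([k1, k2, p1, p2, k3] as OpenCV has them; the pictures are not rectified), "rvec" (rotation vector, rad) and "tvec" (3), from world to camera coordinates, as OpenCV has them; the wrist camera has in their place "hand_eye" (4x4, takes a point from camera to tool coordinates, whose origin is the TCP and whose axes are the flange's). Camera axes: x right, y down, z forward; pixel columns grow to the right and rows downward; lengths in m; the calibration is good to about 2 mm. A picture is of the moment at which its call begins: read the wrist's pose just before it. camera_model takes no time and is no camera call.
- ctrl.finish_job(): hands the job in, once; it reports no verdict.
The state is a dict: "time_s": time; "joint_positions": joint angles; "joint_velocities": joint speeds; "joint_torque": joint torques, N m; "tool_pos": TCP position; "eef_rot": TCP orientation; "contact_force": force on the tool from outside, world axes, zero at the start; "moment": the same for the moment, N m; "width": opening from 0.0 (shut) to 1.0 (fully open).
Only numpy, scipy, OpenCV 4.12 (cv2) and the standard library are available. Lean on these libraries where they do the work, as an engineer would, in place of code of your own. Each camera call takes 0.05 s, during which the arm holds its last target. There are 200 camera calls.

## Working session

There is one attempt and no reset: what is moved stays moved. The work goes in short steps, Python scripts to look and compute and a tool call to move; the robot and the scene stay as the last step left them, time stands still between calls to the robot, and variables do not carry over. Pictures are saved under pics/ and viewed, about 8 in all and at most 12, crops included, and the job is handed in when it is done.

Besides the shell and the picture viewer there is one more tool, called after "Call:" by a JSON object that holds its "api" and its "payload", one argument or row to a line. carry_out: Moves the arm, as the interface text tells. Its arguments: {"type":"object","properties":{"series":{"type":"array"},"grip_force":{"type":"number"}},"required":["series"]}

```bash
mkdir -p pics; python3 - <<'E'
from cell import ctrl
import cv2,numpy as np
print(ctrl.observe())
for n in("scene","side"):
    p,d=ctrl.read_camera(n); cv2.imwrite(f"pics/{n}0.png",p); np.save(f"{n}0.npy",d)
    print(n,ctrl.camera_model(n))
print(ctrl.camera_model("wrist"))
E
```

```text
{'time_s': 0.0, 'joint_positions': array([ 1.07923406,  0.3838434 ,  0.04382053,  1.59958743, -0.01788697,
        1.16120594, -0.04989666]), 'joint_velocities': array([-3.11890712e-04, -2.36966814e-04, -3.57203081e-06, -1.28436031e-03,
        1.38328726e-03, -1.34898911e-03,  3.74911204e-05]), 'joint_torque': array([ 1.94772347e-04, -4.33454061e+01,  1.02403812e+00, -2.49510920e+01,
        1.05168324e-02,  1.12832597e-02, -3.76802973e-06]), 'tool_pos': array([ 0.24903759, -0.59942418,  0.24887524]), 'eef_rot': array([-3.07835287e+00, -6.14184711e-01,  1.04335316e-03]), 'contact_force': array([-0.22753913, -0.55810837, -0.0393466 ]), 'moment': array([-0.00806327, -0.04270738, -0.02740353]), 'width': 0.9993610393802994}
scene {'mtx': array([[529.2487195 ,   0.        , 319.41161866],
       [  0.        , 529.2487195 , 247.53624877],
       [  0.        ,   0.        ,   1.        ]]), 'distortion': array([-0.00273767,  0.        ,  0.        ,  0.        ,  0.        ]), 'rvec': array([ 1.95152316, -1.13484992,  0.59950254]), 'tvec': array([-0.30186336,  0.34450517,  1.29070926])}

[... 272 characters left out ...]
2.43651796,  1.00018885, -0.28418205]), 'tvec': array([-0.35375515, -0.30640338,  1.64303325])}
{'mtx': array([[342.45085919,   0.        , 310.13624481],
       [  0.        , 342.45085919, 239.49360179],
       [  0.        ,   0.        ,   1.        ]]), 'distortion': array([-0.01753618,  0.        ,  0.        ,  0.        ,  0.        ]), 'hand_eye': array([[-6.37634301e-05, -9.53734588e-01, -3.00649849e-01,
         7.81696809e-02],
       [ 9.99999707e-01,  1.68597233e-04, -7.46916805e-04,
         6.66543932e-04],
       [ 7.63049124e-04, -3.00649808e-01,  9.53734298e-01,
        -1.23421395e-01],
       [ 0.00000000e+00,  0.00000000e+00,  0.00000000e+00,
         1.00000000e+00]])}
```

View pics/scene0.png

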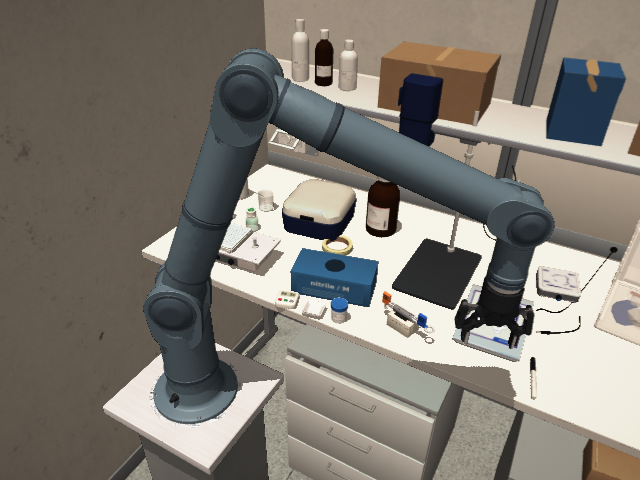

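View pics/side0.png

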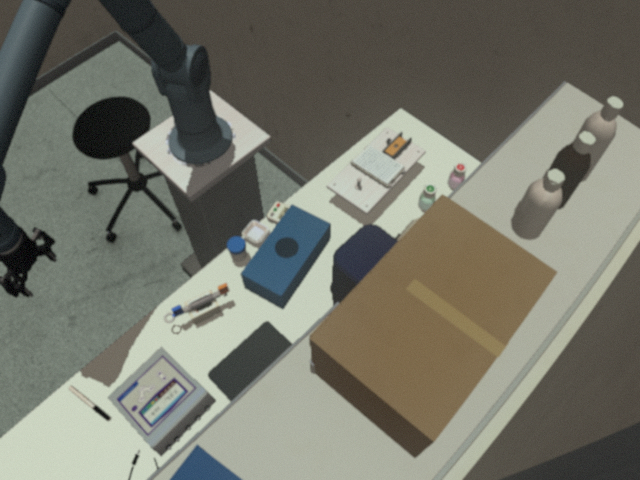

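Scene view: the spring lies on its carton, orange fin at (387,297), blue fin (422,320) and ring (429,340), with the shaker partly hidden behind the arm. Side view: the shaker's brass plate is at (397,148) and the post at (360,185). The vials are at (429,197) and (458,177), the pot at (236,248).

```bash
cat > h.py <<'E'
from cell import ctrl
import cv2,numpy as np
from scipy.spatial.transform import Rotation as R
def pose():
    s=ctrl.observe(); T=np.eye(4); T[:3,:3]=R.from_rotvec(s['eef_rot']).as_matrix(); T[:3,3]=s['tool_pos']; return T
def camT(n,T=None):  # camera->world
    m=ctrl.camera_model(n)
    if n=="wrist": return (pose() if T is None else T)@m['hand_eye']
    X=np.eye(4); X[:3,:3]=cv2.Rodrigues(m['rvec'])[0]; X[:3,3]=m['tvec']; return np.linalg.inv(X)
def ray(n,uv,T=None):
    m=ctrl.camera_model(n); C=camT(n,T)
    q=cv2.undistortPoints(np.float64(uv).reshape(-1,1,2),m['mtx'],m['distortion']).reshape(-1,2)
    return C[:3,3],np.c_[q,np.ones(len(q))]@C[:3,:3].T
def onplane(n,uv,z,T=None):
    o,d=ray(n,uv,T); return o+d*((z-o[2])/d[:,2])[:,None]
def cloud(n,d,T=None):
    v,u=np.mgrid[:480,:640]; o,r=ray(n,np.c_[u.ravel(),v.ravel()],T)
    return (o+r*d.reshape(-1,1)).reshape(480,640,3)
def tri(a,ua,b,ub):
    o,d=ray(a,ua); p,e=ray(b,ub); d=d[0];e=e[0]
    s=np.linalg.lstsq(np.c_[d,-e],p-o,rcond=None)[0]
    A=o+s[0]*d;B=p+s[1]*e; return (A+B)/2,np.linalg.norm(A-B)
E
python3 - <<'E'
from h import *
for n in("scene","side"):
    p=cv2.imread(f"pics/{n}0.png"); c=cloud(n,np.load(f"{n}0.npy"))
    hsv=cv2.cvtColor(p,cv2.COLOR_BGR2HSV)
    for nm,lo,hi in(("orange",(4,150,120),(22,255,255)),("blue",(100,130,80),(125,255,255)),("green",(50,60,50),(85,255,255)),("pink",(165,60,80),(180,255,255))):
        k,l,st,ce=cv2.connectedComponentsWithStats(cv2.inRange(hsv,lo,hi))
        for i in range(1,k):
            if 12<st[i,4]<1200 and ce[i,1]>100: print(n,nm,st[i,4],ce[i].round(1),np.median(c[l==i],0).round(4), c[l==i][:,2].max().round(3))
c=cloud("side",np.load("side0.npy"))
for u,v in((360,185),(359,181),(397,148),(340,190),(372,206),(425,155),(404,133),(332,187),(236,243),(378,165)): print(u,v,c[v,u].round(4))
p=cv2.imread("pics/side0.png");q=cv2.imread("pics/scene0.png")
cv2.imwrite("pics/a.png",np.hstack([cv2.resize(p[110:230,310:480],(800,565))[:, :],]))
cv2.imwrite("pics/b.png",np.vstack([cv2.resize(q[280:350,370:450],(480,420)),]))
E
```

```text
scene orange 63 [386.  297.8] [ 0.4709 -0.2944  0.0691] 0.084
scene blue 70 [422.  320.5] [ 0.435  -0.4133  0.0653] 0.085
scene blue 54 [500.2 340.3] [ 0.5007 -0.6096  0.0341] 0.039
scene green 16 [250.8 209.1] [0.6533 0.2932 0.0775] 0.082
side blue 212 [235.6 244.1] [ 0.3983 -0.1878  0.0586] 1.253
side blue 20 [176.  308.6] [ 0.4414 -0.4125  0.0808] 0.086
side blue 13 [121.2 396.9] [ 0.5013 -0.642   0.0342] 0.039
side blue 602 [195.2 468.9] [ 0.8856 -0.5729  0.6304] 1.253
side blue 14 [215.4 465.4] [ 0.8994 -0.5554  0.6302] 0.632
side green 29 [429.8 188.1] [0.6503 0.2905 0.0776] 0.083
side green 16 [149.  405.5] [ 0.5738 -0.6035  0.0608] 0.065
360 185 [0.5004 0.1763 0.0592]
359 181 [0.5035 0.1659 0.0905]
397 148 [0.494  0.3403 0.0731]
340 190 [0.4716 0.1267 0.0567]
372 206 [0.5682 0.1502 0.0539]
425 155 [ 0.5377  0.4347 -0.0018]
404 133 [0.439  0.4531 0.0041]
332 187 [0.4493 0.1182 0.0575]
236 243 [ 0.3977 -0.1856  0.0618]
378 165 [0.4974 0.2529 0.0762]
```

View pics/a.png

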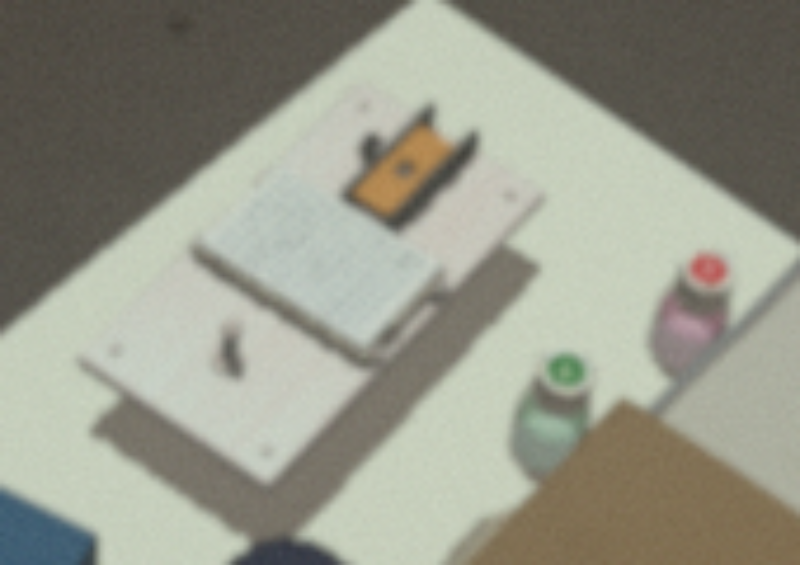

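Plate, slot and post are visible in the side view, and the slot is near the plate's middle. Next I go above the spring, with the tool x axis along the spring and the camera on the hook side.

Call:
{"api": "carry_out", "payload": {
  "series": [
    [0.046, -0.028, 0.004, 0, 0, 0, 0.0854],
    [0.046, -0.028, 0.004, 0, 0, 0, 0.0854],
    [0.046, -0.028, 0.004, 0, 0, 0, 0.0854],
    [0.046, -0.028, 0.004, 0, 0, 0, 0.0854],
    [0.046, -0.028, 0.004, 0, 0, 0, 0.0854],
    [0.046, -0.028, 0.004, 0, 0, 0, 0.0854],
    [0.046, -0.028, 0.004, 0, 0, 0, 0.0854]
  ]
}}

```text
time_s: 0.98
tool_pos: [0.472, -0.2941, 0.2218]
eef_rot: [-3.081, -0.614, 0.001]
contact_force: [1.0, -1.1, -0.6]
width: 0.997
```

Call:
{"api": "carry_out", "payload": {
  "series": [
    [0, 0, 0, 0, 0, -10, 0.06],
    [0, 0, 0, 0, 0, -10, 0.06],
    [0, 0, 0, 0, 0, -10, 0.06],
    [0, 0, 0, 0, 0, -10, 0.06],
    [0, 0, 0, 0, 0, -10, 0.06],
    [0, 0, 0, 0, 0, 0, 0.06],
    [0, 0, 0, 0, 0, 0, 0.06]
  ]
}}

```text
time_s: 1.85
tool_pos: [0.4713, -0.2956, 0.2219]
eef_rot: [-2.534, -1.855, 0.0]
contact_force: [0.7, 0.9, -0.7]
width: 0.705
```

```bash
cat > look.py <<'E'
from h import *
import sys,pickle
T=pose(); p,d=ctrl.read_camera("wrist"); k=sys.argv[1]
cv2.imwrite(f"pics/{k}.png",p); pickle.dump((T,p,d,cloud("wrist",d,T)),open(k+".pkl","wb"))
x=T[:3,0]; print("TCP",T[:3,3].round(4),"heading",np.degrees(np.arctan2(x[1],x[0])).round(2),"z",T[:3,2].round(4),"t",ctrl.observe()['time_s'])
E
python3 look.py w1; python3 - <<'E'
from h import *
import pickle
T,p,d,c=pickle.load(open("w1.pkl","rb")); hsv=cv2.cvtColor(p,cv2.COLOR_BGR2HSV)
for nm,lo,hi in(("orange",(4,150,120),(22,255,255)),("blue",(100,130,80),(125,255,255))):
    k,l,st,ce=cv2.connectedComponentsWithStats(cv2.inRange(hsv,lo,hi))
    for i in range(1,k):
        if st[i,4]>60:
            q=c[l==i]; zt=np.percentile(q[:,2],95); t=q[abs(q[:,2]-zt)<.004]
            print(nm,st[i],"top z",zt.round(4),"centre",t.mean(0).round(4),cv2.minAreaRect((t[:,:2]*1000).astype(np.float32)))
E
```

```text
TCP [ 0.4713 -0.2956  0.2219] heading 72.42 z [-6.e-04  4.e-04 -1.e+00] t 1.9
blue [  217     0   227   145 19956] top z 0.0864 centre [ 0.5293 -0.1814  0.0851] ((530.009521484375, -168.09414672851562), (110.57356262207031, 116.1329345703125), 13.580085754394531)
blue [ 150   93   59   37 1535] top z 0.0601 centre [ 0.4021 -0.1763  0.0588] ((402.47967529296875, -174.882568359375), (25.024850845336914, 47.01456832885742), 64.5392837524414)
blue [311 348   8  19 152] top z 0.0829 centre [ 0.4407 -0.4091  0.0817] ((440.6793212890625, -409.3543701171875), (20.906118392944336, 6.413793563842773), 72.47125244140625)
```

View pics/w1.png

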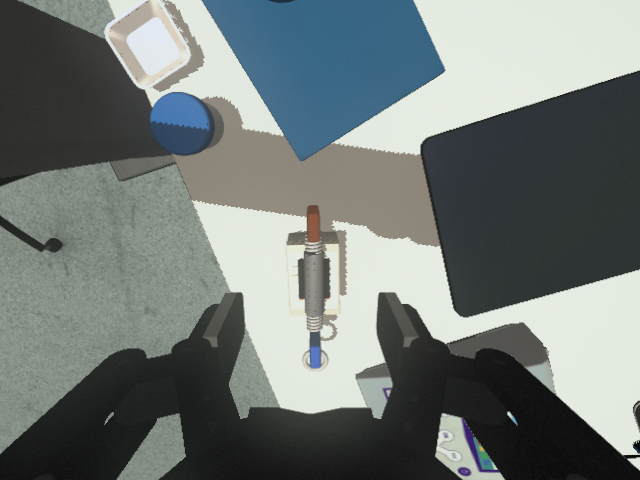

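Wrist view: the spring lies nearly aligned with the tool. Orange fin is at (314,225), sleeve (313,280), blue fin (315,350), ring (315,359). The orange fin is in shadow, so its mask has to be darker.

```bash
python3 - <<'E'
from h import *
import pickle
T,p,d,c=pickle.load(open("w1.pkl","rb")); hsv=cv2.cvtColor(p,cv2.COLOR_BGR2HSV)
for nm,lo,hi in(("orange",(0,120,60),(20,255,255)),("blue",(100,130,80),(125,255,255))):
    m=cv2.inRange(hsv,lo,hi); m[:,:295]=0;m[:,340:]=0;m[:180]=0
    q=c[m>0]; zt=np.percentile(q[:,2],90); s=(m>0)&(abs(c[...,2]-zt)<.004); v,u=np.nonzero(s); t=c[s]
    print(nm,len(q),"uv",u.min(),u.max(),v.min(),v.max(),"zt",zt.round(4),t.mean(0).round(4))
    t2=onplane("wrist",np.c_[u,v],.0835,T); R2=T[:3,:2].T@t2[:,:2*1].T if 0 else (t2-T[:3,3])@T[:3,:3]
    print("tool rel",R2.min(0).round(4),R2.max(0).round(4),R2.mean(0).round(4))
q=c[230:320,285:342]; print("carton z",np.percentile(q[...,2],[5,20,50,90]).round(4))
E
```

```text
orange 295 uv 308 318 214 241 zt 0.0824 [ 0.476  -0.2921  0.0816]
tool rel [-0.0064 -0.0004  0.1384] [0.0158 0.0076 0.1384] [0.0053 0.0035 0.1384]
blue 152 uv 311 318 348 366 zt 0.0825 [ 0.4407 -0.4091  0.0817]
tool rel [-0.1258  0.002   0.1384] [-0.1066  0.0084  0.1384] [-0.1161  0.0052  0.1384]
carton z [-0.0009  0.0319  0.0424  0.0603]
```

Call:
{"api": "carry_out", "payload": {
  "series": [
    [0.005, 0.004, 0.04, 0, 0, -0.8, 0.05],
    [0, 0, 0.05, 0, 0, 0, 0.05],
    [0, 0, 0.04, 0, 0, 0, 0.05],
    [0, 0, 0.023, 0, 0, 0, 0.05],
    [0, 0, 0, 0, 0, 0, 0.05],
    [0, 0, 0, 0, 0, 0, 0.05]
  ]
}}

```text
time_s: 2.65
tool_pos: [0.4778, -0.2926, 0.0703]
eef_rot: [2.519, 1.875, 0.001]
contact_force: [-0.4, 0.5, -0.1]
width: 0.586
```

```bash
python3 look.py w2; python3 - <<'E'
import cv2
p=cv2.imread('pics/w2.png'); cv2.imwrite('pics/w2c.png',cv2.resize(p[200:480,160:480],(640,560)))
E
```

```text
TCP [ 0.4778 -0.2926  0.0703] heading 73.33 z [ 1.7e-03 -9.0e-04 -1.0e+00] t 2.7
```

View pics/w2c.png

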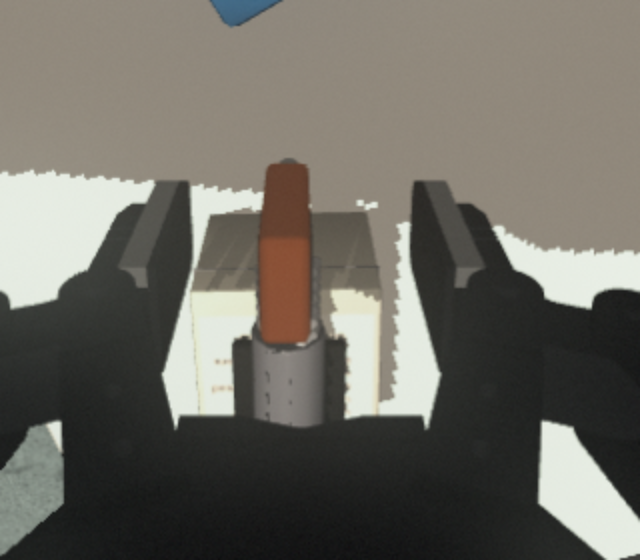

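The orange fin stands between the open jaws, about 2 mm left of centre at crop (286,290), with nothing else between the pads. I'll nudge, then close.

Call:
{"api": "carry_out", "payload": {
  "series": [
    [0, -0.002, 0.001, 0, 0, 0, 0.05],
    [0, 0, 0, 0, 0, 0, 0.0],
    [0, 0, 0, 0, 0, 0, 0.0],
    [0, 0, 0, 0, 0, 0, 0.0],
    [0, 0, 0, 0, 0, 0, 0.0],
    [0, 0, 0, 0, 0, 0, 0.0],
    [0, 0, 0, 0, 0, 0, 0.0]
  ],
  "grip_force": 80
}}

```text
time_s: 3.58
tool_pos: [0.4751, -0.2916, 0.0687]
eef_rot: [2.519, 1.876, 0.0]
contact_force: [-1.8, 1.4, 5.7]
width: 0.104
```

Call:
{"api": "carry_out", "payload": {
  "series": [
    [0, 0, -0.01, 0, 0, 0, 0.0],
    [0, 0, -0.03, 0, 0, 0, 0.0],
    [0, 0, -0.05, 0, 0, 0, 0.0],
    [0, 0, -0.06, 0, 0, 0, 0.0],
    [0, 0, 0, 0, 0, 0, 0.0]
  ]
}}

```text
time_s: 4.2
tool_pos: [0.479, -0.2934, 0.2246]
eef_rot: [2.51, 1.87, 0.008]
contact_force: [1.3, -0.0, -1.2]
width: 0.1
```

```bash
python3 look.py w3; python3 - <<'E'
from h import *
p,d=ctrl.read_camera("scene"); cv2.imwrite("pics/s3.png",p)
q=cv2.imread('pics/w3.png')
cv2.imwrite('pics/w3c.png',np.hstack([cv2.resize(q[180:480,160:480],(480,450)),cv2.resize(p[190:310,330:450],(320,450))]))
E
```

```text
TCP [ 0.479  -0.2934  0.2246] heading 73.37 z [ 0.0115 -0.0065 -0.9999] t 4.25
```

View pics/w3c.png

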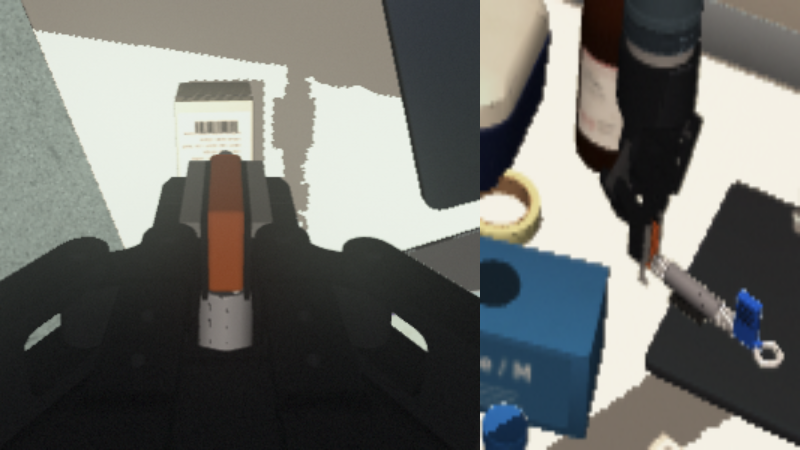

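Spring is held level by the orange fin: wrist crop fin (228,250), scene crop blue end free (770,350). Now a coarse shaker pose from the saved side view, plus a check on route heights.

```bash
python3 - <<'E'
from h import *
c=cloud("side",np.load("side0.npy")); v,u=np.mgrid[:480,:640]
x,y,z=c[...,0],c[...,1],c[...,2]
m=(u>320)&(u<430)&(v>120)&(v<215)
for lo,hi in((.05,.066),(.071,.085)):
    s=(m&(z>lo)&(z<hi)).astype(np.uint8); s=cv2.morphologyEx(s,cv2.MORPH_OPEN,np.ones((3,3)))
    print(lo,s.sum(),cv2.minAreaRect((c[s>0][:,:2]*1000).astype(np.float32)),np.median(c[s>0],0))
hsv=cv2.cvtColor(cv2.imread("pics/side0.png"),cv2.COLOR_BGR2HSV)
s=m&(cv2.inRange(hsv,(5,90,60),(25,255,255))>0); uv=np.c_[u[s],v[s]]
print("brass",s.sum(),onplane("side",uv,.076).mean(0), "post",onplane("side",[[358.9,179]],.091),"slot",onplane("side",[[396.1,145.7]],.076))
r=(x>.38)&(x<.66)&(z<.4)
for a in np.arange(-.4,.5,.1):
    k=r&(y>a)&(y<a+.1); print(a.round(1),np.percentile(z[k],99.5).round(3) if k.any() else None,end="; ")
E
```

```text
0.05 2447 ((542.1917724609375, 260.5716552734375), (242.12124633789062, 289.4360656738281), 4.908138275146484) [0.51053391 0.1926403  0.05889683]
0.071 1321 ((543.18017578125, 299.1617126464844), (228.68942260742188, 167.92686462402344), 3.8246915340423584) [0.49272899 0.26492758 0.07659777]
brass 193 [0.49166877 0.33756527 0.076     ] post [[0.49902416 0.17037362 0.091     ]] slot [[0.48796723 0.34294381 0.076     ]]
-0.4 0.064; -0.3 0.09; -0.2 0.091; -0.1 0.09; -0.0 0.088; 0.1 0.082; 0.2 0.083; 0.3 0.081; 0.4 0.077;
```

Call:
{"api": "carry_out", "payload": {
  "series": [
    [0.02, -0.0055, 0, 0, 0, 0, 0],
    [0.045, -0.012, 0, 0, 0, 0, 0],
    [0.055, -0.015, 0, 0, 0, 0, 0],
    [0.06, -0.016, 0, 0, 0, 0, 0],
    [0.06, -0.016, 0, 0, 0, 0, 0],
    [0.06, -0.016, 0, 0, 0, 0, 0],
    [0.06, -0.016, 0, 0, 0, 0, 0],
    [0.06, -0.016, 0, 0, 0, 0, 0],
    [0.055, -0.015, 0, 0, 0, 0, 0],
    [0.04, -0.011, 0, 0, 0, 0, 0]
  ]
}}

```text
time_s: 5.55
tool_pos: [0.4862, 0.2456, 0.2164]
eef_rot: [-2.512, -1.881, 0.005]
contact_force: [0.2, -0.8, -0.8]
width: 0.108
```

Call:
{"api": "carry_out", "payload": {
  "series": [
    [0, 0, 0, 0, 0, -7, 0],
    [0, 0, 0, 0, 0, -7, 0],
    [0, 0, 0, 0, 0, -6.6, 0],
    [0, 0, 0, 0, 0, 0, 0],
    [0, 0, 0, 0, 0, 0, 0]
  ]
}}

```text
time_s: 6.18
tool_pos: [0.4883, 0.2418, 0.2172]
eef_rot: [-2.143, -2.295, 0.003]
contact_force: [-0.3, 0.2, -0.3]
width: 0.103
```

```bash
python3 look.py w4
```

```text
TCP [0.4883 0.2418 0.2172] heading 93.94 z [-2.3e-03 -5.0e-04 -1.0e+00] t 6.225
```

View pics/w4.png

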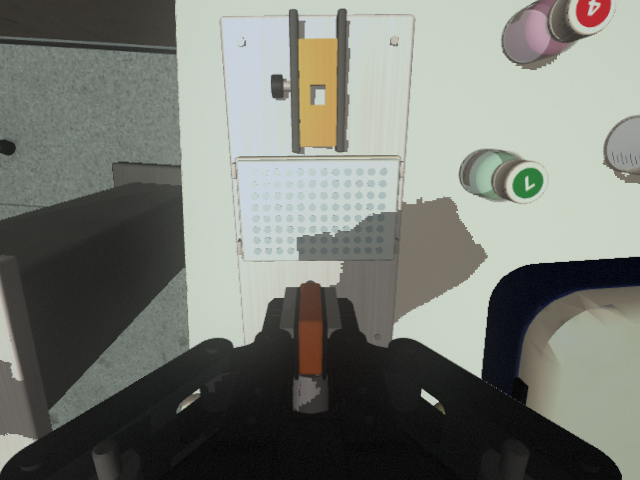

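Wrist view: brass plate at (318,93) with its slot clearly visible near (318,94), the microplate below at (318,208), vials at right clear of the route. Measuring slot, plate axis and shaker axis.

```bash
python3 - <<'E'
from h import *
import pickle
T,p,d,c=pickle.load(open("w4.pkl","rb")); hsv=cv2.cvtColor(p,cv2.COLOR_BGR2HSV)
br=cv2.inRange(hsv,(8,90,60),(30,255,255)); br[160:]=0; br[:,:280]=0; br[:,350:]=0
v,u=np.nonzero(br); P=onplane("wrist",np.c_[u,v],.076,T); r=cv2.minAreaRect((P[:,:2]*1000).astype(np.float32)); print("brass",r,"depth z",np.median(c[br>0],0))
hole=np.zeros_like(br); hole[80:110,306:332]=255; hole&=~br
k,l,st,ce=cv2.connectedComponentsWithStats(hole); i=1+st[1:,4].argmax(); print(st[i],ce[i])
v,u=np.nonzero(l==i); P=onplane("wrist",np.c_[u,v],.076,T); print("hole",cv2.minAreaRect((P[:,:2]*1000).astype(np.float32)),P.mean(0))
print("tool rel",((P-T[:3,3])@T[:3,:3]).min(0),((P-T[:3,3])@T[:3,:3]).max(0))
z=c[...,2]; s=(z>.072)&(z<.084); s[:150]=0;s[270:]=0;s[:,:225]=0;s[:,410:]=0
s=cv2.morphologyEx(s.astype(np.uint8),cv2.MORPH_OPEN,np.ones((5,5)))
v,u=np.nonzero(s);P=onplane("wrist",np.c_[u,v],.078,T); print("plate",cv2.minAreaRect((P[:,:2]*1000).astype(np.float32)))
s=(z>.05)&(z<.09); s[:,:190]=0; s[:,425:]=0; s[255:]=0
v,u=np.nonzero(cv2.morphologyEx(s.astype(np.uint8),cv2.MORPH_OPEN,np.ones((5,5)))); P=onplane("wrist",np.c_[u,v],.06,T);print("platform",cv2.minAreaRect((P[:,:2]*1000).astype(np.float32)))
cv2.imwrite("pics/w4c.png",cv2.resize(p[60:130,270:370],(800,560),interpolation=cv2.INTER_NEAREST))
E
```

```text
brass ((487.5890197753906, 344.485107421875), (27.395414352416992, 71.88958740234375), 4.410295009613037) depth z [0.48737423 0.34758552 0.07585543]
[310  85  16  20 301] [317.77408638  94.59800664]
hole ((487.62286376953125, 344.3236999511719), (10.829116821289062, 12.673673629760742), 3.9301681518554688) [0.48778323 0.344298   0.076     ]
tool rel [0.09602417 0.00126889 0.14110412] [0.10869816 0.01209791 0.14113256]
plate ((494.35162353515625, 259.8614196777344), (123.89747619628906, 82.29446411132812), 3.999774217605591)
platform ((490.3249816894531, 309.84539794921875), (140.83331298828125, 186.59561157226562), 4.567346096038818)
```

View pics/w4c.png

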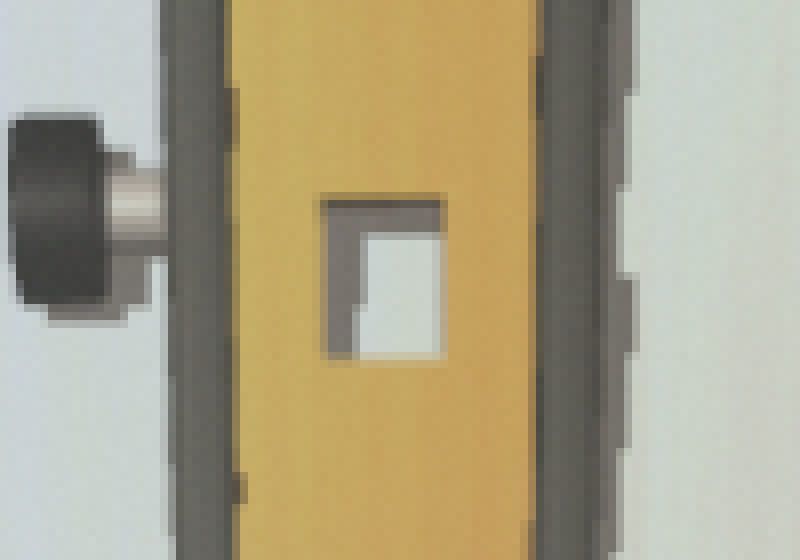

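The slot shows as a clean hole at crop (385,278), well measured at world (0.4876, 0.3443). Now I measure the fin in the hand (tool frame) and set the hook offset.

```bash
python3 - <<'E'
from h import *
import pickle
for k in("w3","w4"):
    T,p,d,c=pickle.load(open(k+".pkl","rb")); hsv=cv2.cvtColor(p,cv2.COLOR_BGR2HSV)
    m=cv2.inRange(hsv,(0,120,50),(20,255,255)); m[:260]=0; m[:,:290]=0;m[:,335:]=0
    q=(c-T[:3,3])@T[:3,:3]
    print(k,m.sum()//255)
    for v in range(270,400,6):
        s=np.nonzero(m[v])[0]
        if len(s)>3: print(v,s.min(),s.max(),np.median(q[v,s],0).round(4),hsv[v,s,2].mean().round())
E
```

```text
w3 1366
318 302 320 [ 0.0109  0.0021 -0.0104] 103.0
324 299 322 [ 0.0096  0.0016 -0.0124] 135.0
330 299 322 [ 0.0073  0.0015 -0.0128] 136.0
336 298 322 [ 0.0048  0.0013 -0.013 ] 132.0
342 299 322 [ 0.0022  0.0015 -0.0128] 132.0
348 299 322 [-0.0006  0.0015 -0.0127] 130.0
354 299 322 [-0.0033  0.0015 -0.0126] 129.0
360 299 321 [-0.0057  0.0013 -0.013 ] 130.0
366 299 321 [-0.0084  0.0013 -0.0131] 129.0
372 299 321 [-0.0114  0.0013 -0.0127] 124.0
w4 1528
306 310 320 [ 0.0102  0.0038 -0.0008] 83.0
312 306 320 [ 0.0103  0.0027 -0.0058] 83.0
318 301 321 [ 0.01    0.0021 -0.0098] 81.0
324 299 322 [ 0.0091  0.0016 -0.0125] 109.0
330 299 322 [ 0.0069  0.0016 -0.013 ] 110.0
336 298 322 [ 0.0043  0.0014 -0.0129] 106.0
342 299 322 [ 0.0017  0.0016 -0.0129] 107.0
348 299 322 [-0.001   0.0016 -0.0129] 106.0
354 299 322 [-0.0036  0.0016 -0.0129] 105.0
360 299 321 [-0.0064  0.0014 -0.0127] 106.0
366 299 321 [-0.009   0.0014 -0.0129] 105.0
372 299 321 [-0.0119  0.0014 -0.0127] 101.0
```

Fin in hand: front face at tool x = +0.010, no tilt, so the hook pin sits at tool x ≈ 0 and the foot centre ≈ -2.6 mm. Same-camera slot offset gives a shift of +105 mm in x and +5 mm in y.

Call:
{"api": "carry_out", "payload": {
  "series": [
    [0.02, 0.001, 0, 0, 0, -0.3, 0],
    [0.035, 0.002, 0, 0, 0, 0, 0],
    [0.03, 0.002, 0, 0, 0, 0, 0],
    [0.02, 0, 0.02, 0, 0, 0, 0],
    [0, 0, 0.03, 0, 0, 0, 0],
    [0, 0, 0.02, 0, 0, 0, 0],
    [0, 0, 0.01, 0, 0, 0, 0],
    [0, 0, 0, 0, 0, 0, 0],
    [0, 0, 0, 0, 0, 0, 0]
  ]
}}

```text
time_s: 7.35
tool_pos: [0.4878, 0.3471, 0.1394]
eef_rot: [2.138, 2.302, 0.003]
contact_force: [-0.2, -0.2, -1.0]
width: 0.102
```

```bash
python3 look.py w5; python3 - <<'E'
from h import *
import pickle
T,p,d,c=pickle.load(open("w5.pkl","rb")); print(ctrl.observe()['contact_force'])
Q=np.array([.48762,.34432,.076]); print("slot rel tool(from w4)",(Q-T[:3,3])@T[:3,:3])
cv2.imwrite("pics/w5c.png",cv2.resize(p[200:400,200:420],(770,700))[:600])
E
```

```text
TCP [0.4878 0.3471 0.1394] heading 94.23 z [ 0.0017  0.0013 -1.    ] t 7.4
[ 0.16095729  0.05516066 -1.05780308]
slot rel tool(from w4) [-0.00283091 -0.00047876  0.06339181]
```

View pics/w5c.png

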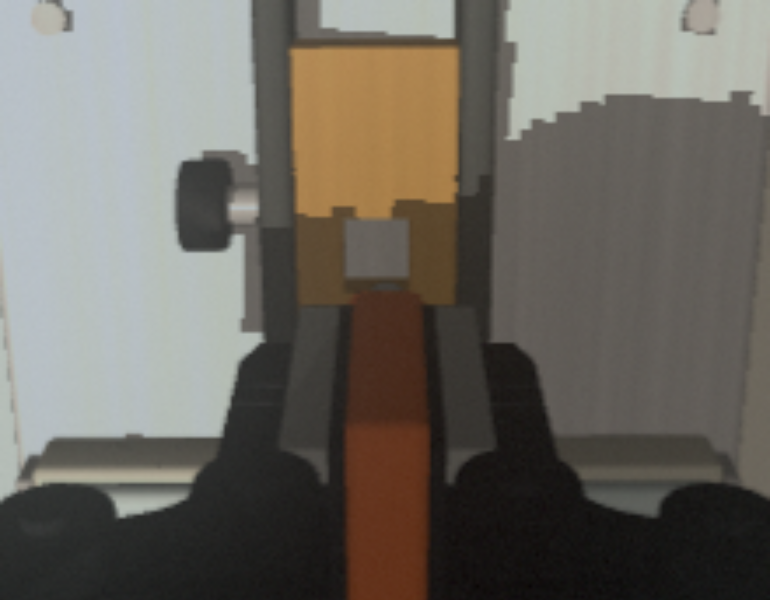

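The slot is still visible just beyond the fin at crop (377,248), columns 345–410 and rows 218–280. I remeasure it from here.

```bash
python3 - <<'E'
from h import *
import pickle
T,p,d,c=pickle.load(open("w5.pkl","rb"))
uv=[[298.6,262.3],[317.1,262.3],[298.6,280],[317.1,280]]
print(((onplane("wrist",uv,.076,T)-T[:3,3])@T[:3,:3]).round(4))
q=(c-T[:3,3])@T[:3,:3]
for v in(322,330,340,350,360): print(v,q[v,303:318].mean(0).round(4))
print("brass z",c[230:255,290:325,2].mean())
E
```

```text
[[ 0.0039 -0.0053  0.0634]
 [ 0.0039  0.0055  0.0634]
 [-0.0073 -0.0055  0.0634]
 [-0.0073  0.0055  0.0634]]
322 [ 0.0097  0.0014 -0.012 ]
330 [ 0.0068  0.0014 -0.0129]
340 [ 0.0025  0.0014 -0.0128]
350 [-0.0018  0.0014 -0.0129]
360 [-0.0064  0.0014 -0.0128]
brass z 0.07686297679011243
```

Call:
{"api": "carry_out", "payload": {
  "series": [
    [0, -0.001, 0.005, 0, 0, 0, 0],
    [0, 0, 0.007, 0, 0, 0, 0],
    [0, 0, 0.005, 0, 0, 0, 0],
    [0, 0, 0.002, 0, 0, 0, 0],
    [0, 0, 0.001, 0, 0, 0, 0],
    [0, 0, 0.001, 0, 0, 0, 0],
    [0, 0, 0.001, 0, 0, 0, 0],
    [0, 0, 0, 0, 0, 0, 0]
  ]
}}

```text
time_s: 8.4
tool_pos: [0.486, 0.3466, 0.1163]
eef_rot: [2.137, 2.303, 0.0]
contact_force: [-0.2, -0.3, -1.4]
width: 0.102
```

No contact with the hook tip already below the plate's top. Going on gently.

Call:
{"api": "carry_out", "payload": {
  "series": [
    [0, 0, 0.001, 0, 0, 0, 0],
    [0, 0, 0.001, 0, 0, 0, 0],
    [0, 0, 0.001, 0, 0, 0, 0],
    [0, 0, 0.001, 0, 0, 0, 0],
    [0, 0, 0, 0, 0, 0, 0]
  ]
}}

```text
time_s: 9.02
tool_pos: [0.4859, 0.3465, 0.1122]
eef_rot: [-2.137, -2.303, 0.0]
contact_force: [-0.9, -0.5, -1.9]
width: 0.103
```

Call:
{"api": "carry_out", "payload": {
  "series": [
    [0, 0, 0.0015, 0, 0, 0, 0],
    [0, 0, 0.0015, 0, 0, 0, 0],
    [0, 0, 0.001, 0, 0, 0, 0],
    [0, 0, 0.001, 0, 0, 0, 0],
    [0, 0, 0.001, 0, 0, 0, 0],
    [0, 0, 0, 0, 0, 0, 0]
  ]
}}

```text
time_s: 9.78
tool_pos: [0.4859, 0.3465, 0.1062]
eef_rot: [-2.137, -2.303, 0.0]
contact_force: [-0.2, -1.3, -1.6]
width: 0.105
```

Call:
{"api": "carry_out", "payload": {
  "series": [
    [0, 0, 0.0008, 0, 0, 0, 0],
    [0, 0, 0.0005, 0, 0, 0, 0],
    [0, 0, 0, 0, 0, 0, 0],
    [0, 0, 0, 0, 0, 0, 0]
  ]
}}

```text
time_s: 10.28
tool_pos: [0.486, 0.3466, 0.105]
eef_rot: [2.137, 2.303, 0.0]
contact_force: [-0.1, -0.8, -0.8]
width: 0.104
```

Call:
{"api": "carry_out", "payload": {
  "series": [
    [0, 0, 0, 0, 0, 0, 0.04],
    [0, 0, 0, 0, 0, 0, 0.04],
    [0, 0, 0, 0, 0, 0, 0.04],
    [0, 0, -0.005, 0, 0, 0, 0.04],
    [0, 0, -0.03, 0, 0, 0, 0.04],
    [0, 0, -0.05, 0, 0, 0, 0.04],
    [-0.05, 0, -0.03, 0, 0, 0, 0.04],
    [-0.06, 0, 0, 0, 0, 0, 0.04],
    [0, 0, 0, 0, 0, 0, 0.04],
    [0, 0, 0, 0, 0, 0, 0.04]
  ]
}}

```text
time_s: 11.52
tool_pos: [0.4942, 0.2368, 0.2203]
eef_rot: [-2.138, -2.301, -0.001]
contact_force: [-0.3, 2.1, 0.8]
width: 0.467
```

```bash
python3 look.py w6; python3 - <<'E'
from h import *
import pickle
T,p,d,c=pickle.load(open("w6.pkl","rb")); hsv=cv2.cvtColor(p,cv2.COLOR_BGR2HSV)
q=(c-T[:3,3])@T[:3,:3]
for nm,lo,hi in(("orange",(0,150,50),(16,255,255)),("blue",(100,130,60),(125,255,255))):
    m=cv2.inRange(hsv,lo,hi); m[:,:270]=0;m[:,360:]=0
    k,l,st,ce=cv2.connectedComponentsWithStats(m)
    for i in range(1,k):
        if st[i,4]<80: continue
        s=l==i; zt=np.percentile(c[s][:,2],90); t=q[s&(abs(c[...,2]-zt)<.004)]
        print(nm,st[i],zt.round(4),t.min(0).round(4),t.max(0).round(4))
cv2.imwrite("pics/w6c.png",p[:480,160:480])
E
```

```text
TCP [0.4942 0.2368 0.2203] heading 94.21 z [ 4.e-04  5.e-04 -1.e+00] t 11.575
orange [302  57  16  41 518] 0.1186 [ 0.0972 -0.0036  0.1005] [0.1198 0.0056 0.1048]
```

View pics/w6c.png

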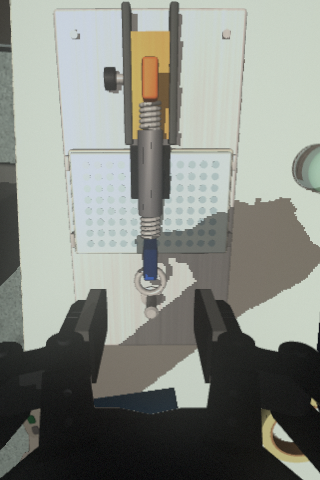

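The hook is in the slot and the spring lies on the microplate. Blue fin at crop (150,258), ring (151,281), and the post just beyond at (152,312). Measuring these three.

```bash
python3 - <<'E'
from h import *
import pickle
T,p,d,c=pickle.load(open("w6.pkl","rb")); hsv=cv2.cvtColor(p,cv2.COLOR_BGR2HSV)
q=(c-T[:3,3])@T[:3,:3]
m=cv2.inRange(hsv,(100,120,20),(130,255,255)); m[:,:290]=0;m[:,330:]=0;m[:225]=0;m[290:]=0
v,u=np.nonzero(m); t=q[m>0]; zt=np.percentile(c[m>0][:,2],90); s=(m>0)&(abs(c[...,2]-zt)<.004); t=q[s]
print("blue",len(v),u.min(),u.max(),v.min(),v.max(),zt.round(4),t.min(0).round(4),t.max(0).round(4),t.mean(0).round(4))
z=c[...,2]; s=(z>.087)&(z<.099); s[:295]=0; s[345:]=0; s[:,:290]=0; s[:,335:]=0
v,u=np.nonzero(s); print("post",len(v),u.min(),u.max(),v.min(),v.max(),q[s].mean(0).round(4),q[s].min(0).round(4),q[s].max(0).round(4), "world",c[s].mean(0).round(4))
s=(z>.084)&(z<.094); s[:262]=0; s[300:]=0; s[:,:285]=0; s[:,335:]=0
v,u=np.nonzero(s); print("ring",len(v),u.min(),u.max(),v.min(),v.max(),q[s].min(0).round(4),q[s].max(0).round(4))
E
```

```text
blue 35 305 313 274 279 0.118 [-0.0249 -0.0023  0.1013] [-0.0202  0.0034  0.1043] [-0.023   0.      0.1029]
post 157 305 318 295 318 [-0.0648  0.0023  0.1284] [-0.0718 -0.0029  0.1256] [-0.0517  0.0079  0.1332] world [0.5012 0.1724 0.0919]
ring 388 294 326 267 295 [-0.0523 -0.0118  0.1307] [-0.028   0.0144  0.1359]
```

Call:
{"api": "carry_out", "payload": {
  "series": [
    [-0.0135, 0, 0.03, 0, 0, 0, 0.04],
    [0, 0, 0.04, 0, 0, 0, 0.04],
    [0, 0, 0.03, 0, 0, 0, 0.04],
    [0, 0, 0.015, 0, 0, 0, 0.04],
    [0, 0, 0, 0, 0, 0, 0.04],
    [0, 0, 0, 0, 0, 0, 0.04]
  ]
}}

```text
time_s: 12.32
tool_pos: [0.496, 0.2247, 0.1063]
eef_rot: [2.136, 2.303, 0.004]
contact_force: [-0.9, 0.8, 0.2]
width: 0.47
```

Call:
{"api": "carry_out", "payload": {
  "series": [
    [0, 0, 0, 0, 0, 0, 0],
    [0, 0, 0, 0, 0, 0, 0],
    [0, 0, 0, 0, 0, 0, 0],
    [0, 0, 0, 0, 0, 0, 0],
    [0, 0, 0, 0, 0, 0, 0],
    [0, 0, 0, 0, 0, 0, 0]
  ]
}}

```text
time_s: 13.08
tool_pos: [0.4959, 0.2237, 0.106]
eef_rot: [2.137, 2.302, 0.002]
contact_force: [-0.6, 0.2, 5.2]
width: 0.109
```

```bash
python3 look.py w7; python3 - <<'E'
from h import *
import pickle
T,p,d,c=pickle.load(open("w7.pkl","rb")); hsv=cv2.cvtColor(p,cv2.COLOR_BGR2HSV)
q=(c-T[:3,3])@T[:3,:3]; print(ctrl.observe()['contact_force'],ctrl.observe()['width'])
Q=np.array([[.5008,.1721,.093],[.5012,.1724,.093]]); print("post rel",(Q-T[:3,3])@T[:3,:3])
for v in range(318,400,8): print(v,q[v,303:318].mean(0).round(4),p[v,310])
cv2.imwrite("pics/w7c.png",cv2.resize(p[120:420,180:440],(520,600)))
E
```

```text
TCP [0.4959 0.2237 0.106 ] heading 94.25 z [ 1.6e-03  4.0e-04 -1.0e+00] t 13.125
[-1.55288894 -0.2998765   6.07688987] 0.10605232606127085
post rel [[-0.0518079   0.0010186   0.01303123]
 [-0.05153833  0.00143971  0.01303199]]
318 [ 0.0108  0.0014 -0.011 ] [72 43 31]
326 [ 0.0077  0.0014 -0.0115] [72 42 29]
334 [ 0.0043  0.0014 -0.0116] [72 40 28]
342 [ 0.0007  0.0014 -0.0115] [70 37 24]
350 [-0.003   0.0014 -0.0112] [68 36 22]
358 [-0.0063  0.0014 -0.0116] [71 40 26]
366 [-0.0101  0.0014 -0.0115] [69 36 22]
374 [-0.0377  0.0013  0.018 ] [139 147 153]
382 [-0.0499  0.0013  0.0268] [51 55 57]
390 [-0.0494  0.0013  0.0203] [50 53 55]
398 [-0.0487  0.0013  0.014 ] [120 128 133]
```

View pics/w7c.png

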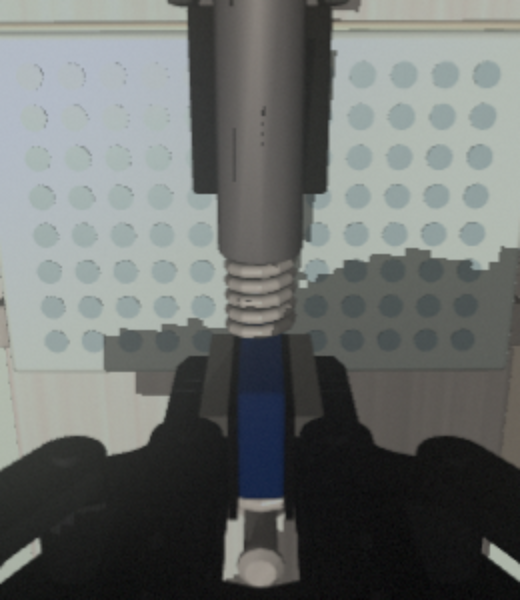

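The blue fin is gripped: crop (262,440), post head visible at (262,570), aligned with the fin in y to about 0.5 mm. The ring needs to travel about 25 mm. First I take up the slack, then tilt the blue end up about the hook.

Call:
{"api": "carry_out", "payload": {
  "series": [
    [-0.001, 0, 0, 0, 0, 0, 0],
    [-0.0015, 0, 0, 0, 0, 0, 0],
    [-0.0015, 0, 0, 0, 0, 0, 0],
    [0, 0, 0, 0, 0, 0, 0]
  ]
}}

```text
time_s: 13.62
tool_pos: [0.4961, 0.221, 0.1059]
eef_rot: [-2.136, -2.303, -0.005]
contact_force: [-0.2, 2.8, 5.5]
width: 0.106
```

Call:
{"api": "carry_out", "payload": {
  "series": [
    [0.0005, 0, -0.0023, 0, -1.1, 0, 0],
    [0.0005, 0, -0.0023, 0, -1.1, 0, 0],
    [0.0005, 0, -0.0023, 0, -1.1, 0, 0],
    [0.0003, 0, -0.0023, 0, -1.1, 0, 0],
    [0.0002, 0, -0.0023, 0, -1.1, 0, 0],
    [0, 0, 0, 0, 0, 0, 0]
  ]
}}

```text
time_s: 14.38
tool_pos: [0.4947, 0.2219, 0.1162]
eef_rot: [2.087, 2.251, -0.102]
contact_force: [0.8, 0.0, -0.6]
width: 0.105
```

```bash
cat > est.py <<'E'
from h import *
T=pose(); s=ctrl.observe()
def W(x,z): return T[:3,3]+T[:3,:3]@np.array([x,0,z])
ring=W(-.0268,.0205); Q=np.array([.5010,.17225,.093])
x=T[:3,0].copy(); x[2]=0; x/=np.linalg.norm(x); y=np.cross([0,0,-1.],x)
print("ring z",ring[2].round(4),"tilt",np.degrees(np.arcsin(T[2,0])).round(2),"ring->post along pull",(-(Q-ring)@x).round(4),"across",((Q-ring)@y).round(4),"pin0",W(.1224,.0285).round(4),"F",s['contact_force'].round(1),"M",s['moment'].round(2),"t",s['time_s'],"heading",np.degrees(np.arctan2(x[1],x[0])).round(2))
E
python3 est.py
```

```text
ring z 0.0984 tilt -5.56 ring->post along pull 0.0213 across 0.0025 pin0 [0.4857 0.3406 0.076 ] F [ 0.8  0.  -0.6] M [ 0.07 -0.    0.05] t 14.375 heading 94.34
```

Call:
{"api": "carry_out", "payload": {
  "series": [
    [-0.001, 0, -0.001, 0, 0, 0, 0],
    [-0.002, 0.0005, -0.001, 0, 0, 0, 0],
    [-0.003, 0.0005, 0, 0, 0, 0, 0],
    [-0.003, 0, 0, 0, 0, 0, 0],
    [-0.003, 0, 0, 0, 0, 0, 0],
    [0, 0, 0, 0, 0, 0, 0]
  ]
}}

```text
time_s: 15.12
tool_pos: [0.4967, 0.2106, 0.1195]
eef_rot: [2.088, 2.251, -0.1]
contact_force: [-3.3, 4.5, -2.7]
width: 0.106
```

```bash
python3 est.py
```

```text
ring z 0.1017 tilt -5.46 ring->post along pull 0.0099 across 0.0014 pin0 [0.4877 0.3294 0.0795] F [-3.3  4.5 -2.7] M [1.01 0.56 0.14] t 15.125 heading 94.3
```

Call:
{"api": "carry_out", "payload": {
  "series": [
    [-0.002, 0, 0, 0, 0, 0, 0],
    [-0.003, 0, 0, 0, 0, 0, 0],
    [-0.003, 0, 0, 0, 0, 0, 0],
    [-0.0015, 0, 0, 0, 0, 0, 0],
    [0, 0, 0, 0, 0, 0, 0],
    [0, 0, 0, 0, 0, 0, 0]
  ]
}}

```text
time_s: 15.88
tool_pos: [0.4974, 0.2022, 0.1204]
eef_rot: [2.088, 2.252, -0.098]
contact_force: [-0.9, 6.2, -4.1]
width: 0.102
```

```bash
python3 est.py; python3 look.py w8; python3 - <<'E'
from h import *
import pickle
T,p,d,c=pickle.load(open("w8.pkl","rb")); q=(c-T[:3,3])@T[:3,:3]
for v in range(306,430,8): print(v,q[v,306:316].mean(0).round(4),p[v,310])
s,_=ctrl.read_camera("scene"); r,_=ctrl.read_camera("side")
a=cv2.resize(p[330:450,250:370],(400,400)); b=cv2.resize(s[200:280,210:290],(400,400)); 
cv2.imwrite("pics/w8c.png",np.hstack([a,b]))
E
```

```text
ring z 0.1025 tilt -5.38 ring->post along pull 0.0015 across 0.0014 pin0 [0.4883 0.321  0.0805] F [-0.9  6.2 -4.1] M [1.24 0.41 0.14] t 15.875 heading 94.34
TCP [0.4974 0.2022 0.1204] heading 94.34 z [ 0.0071 -0.0935 -0.9956] t 15.925
306 [ 0.0115  0.0016 -0.0033] [56 42 36]
314 [ 0.0114  0.0016 -0.0091] [55 37 30]
322 [ 0.0093  0.0016 -0.0113] [75 43 33]
330 [ 0.0059  0.0016 -0.0114] [72 40 27]
338 [ 0.0024  0.0016 -0.0113] [74 43 29]
346 [-0.0011  0.0016 -0.0114] [72 39 26]
354 [-0.0047  0.0016 -0.0113] [72 39 24]
362 [-0.0085  0.0016 -0.0112] [71 40 25]
370 [-0.0358  0.0016  0.0186] [75 79 81]
378 [-0.136   0.0017  0.1343] [ 85  96 100]
386 [-0.1454  0.0017  0.135 ] [ 86  96 101]
394 [-0.1322  0.002   0.1101] [ 85  94 100]
402 [-0.1659  0.0017  0.1374] [ 86  95 101]
410 [-0.1761  0.0017  0.1382] [ 86  95 100]
418 [ 0.0102  0.0015 -0.0572] [13 15 15]
426 [ 0.0175  0.0016 -0.0666] [17 15 18]
```

View pics/w8c.png

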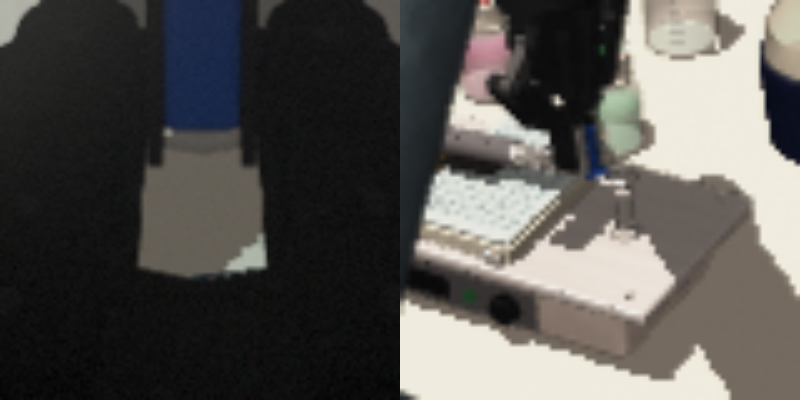

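The wrist crop shows the ring's far wire just past the blue fin at (203,140) and no post beyond it, so the post is under the ring. The scene crop shows the ring end at about (615,182), over the post top (622,195). I recheck the post's position numerically from the earlier close view.

```bash
python3 - <<'E'
from h import *
import pickle
for k,sl in(("w7",(slice(372,418),slice(290,335))),("w6",(slice(296,330),slice(295,328)))):
    T,p,d,c=pickle.load(open(k+".pkl","rb"))
    z=c[sl][...,2]; s=(z>.0895)&(z<.097); P=c[sl][s]
    t=(P-T[:3,3])@T[:3,:3]
    print(k,s.sum(),"world mean",P.mean(0).round(4),"tool x range",t[:,0].min().round(4),t[:,0].max().round(4),"y",t[:,1].min().round(4),t[:,1].max().round(4))
    v,u=np.nonzero(s); print(" uv",u.min()+sl[1].start,u.max()+sl[1].start,v.min()+sl[0].start,v.max()+sl[0].start)
    if k=="w7":
        print(" click",onplane("wrist",[[311,405]],.093,T))
        g=cv2.cvtColor(p,cv2.COLOR_BGR2GRAY)
        for v in range(376,420,3): print(v,g[v,308:315].mean().round(),c[v,311].round(4))
E
```

```text
w7 378 world mean [0.5013 0.1724 0.0919] tool x range -0.0577 -0.0464 y -0.0042 0.0074
 uv 299 322 392 412
 click [[0.50165085 0.17188052 0.093     ]]
376 62.0 [0.5015 0.1749 0.0756]
379 55.0 [0.5015 0.1744 0.0773]
382 53.0 [0.5015 0.1747 0.0799]
385 52.0 [0.5015 0.1748 0.0823]
388 51.0 [0.5014 0.1758 0.0857]
391 52.0 [0.5013 0.1764 0.0885]
394 93.0 [0.5014 0.1758 0.0899]
397 128.0 [0.5013 0.1759 0.092 ]
400 132.0 [0.5015 0.174  0.092 ]
403 149.0 [0.5016 0.1727 0.0926]
406 151.0 [0.5017 0.1716 0.0934]
409 150.0 [0.5019 0.1687 0.0923]
412 137.0 [0.502  0.1677 0.0932]
415 19.0 [0.4967 0.2343 0.1627]
418 17.0 [0.4968 0.2338 0.1631]
w6 148 world mean [0.5013 0.1718 0.0921] tool x range -0.0718 -0.0599 y -0.0029 0.0079
 uv 305 318 306 318
```

Post centre confirmed at world (0.5013, 0.172), within about 2 mm of the ring in the pull direction. Lowering about the hook brings it 1.4 mm further out, which suits. Lowering gently now.

Call:
{"api": "carry_out", "payload": {
  "series": [
    [-0.0003, 0, 0.002, 0, 0, 0, 0],
    [-0.0004, 0, 0.0022, 0, 0.9, 0, 0],
    [-0.0004, 0, 0.0022, 0, 0.9, 0, 0],
    [-0.0004, 0, 0.0022, 0, 0.9, 0, 0],
    [0, 0, 0, 0, 0, 0, 0]
  ]
}}

```text
time_s: 16.65
tool_pos: [0.4978, 0.2006, 0.1126]
eef_rot: [2.112, 2.279, -0.047]
contact_force: [-2.7, 5.8, -0.1]
width: 0.101
```

```bash
python3 est.py
```

```text
ring z 0.0934 tilt -2.62 ring->post along pull 0.0008 across 0.001 pin0 [0.4887 0.3212 0.0786] F [-2.7  5.8 -0.1] M [1.54 0.73 0.31] t 16.65 heading 94.34
```

Call:
{"api": "carry_out", "payload": {
  "series": [
    [-0.0004, 0, 0.0022, 0, 0.9, 0, 0],
    [-0.0004, 0, 0.0022, 0, 0.9, 0, 0],
    [-0.0004, 0, 0.002, 0, 0.8, 0, 0],
    [0, 0, 0, 0, 0, 0, 0],
    [0, 0, 0, 0, 0, 0, 0]
  ]
}}

```text
time_s: 17.27
tool_pos: [0.498, 0.1994, 0.1065]
eef_rot: [2.134, 2.304, 0.0]
contact_force: [-1.5, 5.9, 0.1]
width: 0.103
```

```bash
python3 est.py
```

```text
ring z 0.086 tilt -0.04 ring->post along pull 0.0005 across 0.0009 pin0 [0.4887 0.3215 0.0779] F [-1.5  5.9  0.1] M [1.54 0.65 0.27] t 17.275 heading 94.38
```

Ring centre is at 86 mm with no vertical force. To test engagement before letting go, I ease back toward the hook, where the post should take the spring's pull.

Call:
{"api": "carry_out", "payload": {
  "series": [
    [0.0015, 0, 0, 0, 0, 0, 0],
    [0.0015, 0, 0, 0, 0, 0, 0],
    [0.0015, 0, 0, 0, 0, 0, 0],
    [0.001, 0, 0, 0, 0, 0, 0],
    [0, 0, 0, 0, 0, 0, 0]
  ]
}}

```text
time_s: 17.9
tool_pos: [0.498, 0.2013, 0.1063]
eef_rot: [2.136, 2.298, -0.007]
contact_force: [-4.0, -0.1, 6.1]
width: 0.099
```

```bash
python3 est.py
```

```text
ring z 0.0859 tilt -0.34 ring->post along pull 0.0022 across 0.0008 pin0 [0.4891 0.3232 0.077 ] F [-4.  -0.1  6.1] M [0.49 0.88 0.24] t 17.9 heading 94.2
```

The pull dropped from 5.9 to 0 N and the tool stopped short, so the post is holding the ring. Releasing.

Call:
{"api": "carry_out", "payload": {
  "series": [
    [-0.002, 0, 0, 0, 0, 0, 0],
    [0, 0, 0, 0, 0, 0, 0.03],
    [0, 0, 0, 0, 0, 0, 0.04],
    [0, 0, 0, 0, 0, 0, 0.04],
    [0, 0, 0, 0, 0, 0, 0.04],
    [0, 0, -0.01, 0, 0, 0, 0.04],
    [0, 0, -0.03, 0, 0, 0, 0.04],
    [0, 0, -0.05, 0, 0, 0, 0.04],
    [-0.03, 0, -0.03, 0, 0, 0, 0.04],
    [0, 0, 0, 0, 0, 0, 0.04]
  ]
}}

```text
time_s: 19.15
tool_pos: [0.5028, 0.1694, 0.2292]
eef_rot: [2.137, 2.292, 0.003]
contact_force: [-0.5, -0.2, -0.0]
width: 0.47
```

```bash
python3 look.py w9; python3 - <<'E'
from h import *
import pickle
T,p,d,c=pickle.load(open("w9.pkl","rb")); q=(c-T[:3,3])@T[:3,:3]; z=c[...,2]; hsv=cv2.cvtColor(p,cv2.COLOR_BGR2HSV)
print(ctrl.observe()['contact_force'],ctrl.observe()['width'])
col=(abs(q[...,1])<.02)
m=cv2.inRange(hsv,(0,150,50),(16,255,255))>0; m&=(z>.112)&(z<.124)&col
t=q[m]; print("orange top",m.sum(),c[m].mean(0).round(4),t.min(0).round(4),t.max(0).round(4))
m=cv2.inRange(hsv,(100,100,20),(130,255,255))>0; m&=(z>.112)&(z<.124)&col
t=q[m]; print("blue top",m.sum(),c[m].mean(0).round(4),t.min(0).round(4),t.max(0).round(4))
r=np.linalg.norm(c[...,:2]-[.5013,.172],axis=2)
for lo,hi in((.0895,.097),(.083,.0893)):
    s=(z>lo)&(z<hi)&(r<.025)&(c[...,1]<.19); print(lo,s.sum(),c[s].min(0).round(4),c[s].max(0).round(4),c[s].mean(0).round(4))
E
```

```text
TCP [0.5028 0.1694 0.2292] heading 94.02 z [ 0.0074 -0.0039 -1.    ] t 19.2
[-0.19192708  0.16599455 -0.15633178] 0.4629160830329724<stdin>:7: RuntimeWarning: Mean of empty slice.
  ret = um.true_divide(
Traceback (most recent call last):
ValueError: zero-size array to reduction operation minimum which has no identity
```

```bash
python3 - <<'E'
from h import *
import pickle
T,p,d,c=pickle.load(open("w9.pkl","rb")); q=(c-T[:3,3])@T[:3,:3]; z=c[...,2]; hsv=cv2.cvtColor(p,cv2.COLOR_BGR2HSV)
col=(abs(q[...,1])<.025)
for nm,lo,hi in(("orange",(0,130,40),(22,255,255)),("blue",(98,80,15),(132,255,255))):
    m=(cv2.inRange(hsv,lo,hi)>0)&col&(z>.065)&(z<.16); v,u=np.nonzero(m)
    if m.any(): print(nm,m.sum(),u.min(),u.max(),v.min(),v.max(),np.percentile(c[m],[5,50,95],axis=0).round(4).tolist())
print([(v,c[v,312].round(3).tolist()) for v in range(0,330,12)])
r=np.linalg.norm(c[...,:2]-[.5013,.172],axis=2)
for lo,hi in((.0895,.097),(.083,.0893)):
    s=(z>lo)&(z<hi)&(r<.025)&(c[...,1]<.19)
    if s.any(): print(lo,s.sum(),c[s].min(0).round(4),c[s].max(0).round(4),c[s].mean(0).round(4))
E
```

```text
orange 266 284 321 0 39 [[0.4764, 0.3116, 0.0745], [0.4799, 0.3227, 0.0759], [0.5025, 0.3323, 0.0773]]
blue 2396 283 335 182 413 [[0.4942, -0.0116, 0.0687], [0.5112, 0.0104, 0.0847], [0.5371, 0.2068, 0.1182]]
[(0, [0.495, 0.333, 0.076]), (12, [0.496, 0.322, 0.092]), (24, [0.496, 0.315, 0.091]), (36, [0.497, 0.307, 0.095]), (48, [0.497, 0.3, 0.094]), (60, [0.498, 0.292, 0.095]), (72, [0.498, 0.285, 0.095]), (84, [0.499, 0.277, 0.096]), (96, [0.499, 0.27, 0.096]), (108, [0.5, 0.262, 0.095]), (120, [0.501, 0.254, 0.094]), (132, [0.501, 0.246, 0.094]), (144, [0.502, 0.237, 0.093]), (156, [0.502, 0.229, 0.094]), (168, [0.498, 0.246, 0.352]), (180, [0.504, 0.212, 0.099]), (192, [0.504, 0.206, 0.117]), (204, [0.504, 0.198, 0.117]), (216, [0.507, 0.176, 0.063]), (228, [0.506, 0.173, 0.091]), (240, [0.508, 0.153, 0.06]), (252, [0.509, 0.142, 0.061]), (264, [0.51, 0.13, 0.06]), (276, [0.513, 0.091, -0.001]), (288, [0.514, 0.077, -0.001]), (300, [0.515, 0.062, 0.001]), (312, [0.517, 0.046, -0.001]), (324, [0.518, 0.031, 0.0])]
0.0895 175 [0.4905 0.1643 0.0895] [0.5128 0.1841 0.0945] [0.5015 0.1715 0.0921]
0.083 360 [0.4886 0.1619 0.0851] [0.5153 0.1873 0.0893] [0.5021 0.1744 0.0879]
```

The ring encircles the post: ring centre (0.502, 0.1746), post (0.5013, 0.172), ring about 87 mm high. The orange end is just out of view, so I move over to check it.

Call:
{"api": "carry_out", "payload": {
  "series": [
    [0.04, 0, -0.02, 0, 0, 0, 0.04],
    [0.05, 0, 0, 0, 0, 0, 0.04],
    [0, 0, 0, 0, 0, 0, 0.04],
    [0, 0, 0, 0, 0, 0, 0.04]
  ]
}}

```text
time_s: 19.7
tool_pos: [0.492, 0.2614, 0.244]
eef_rot: [2.134, 2.304, -0.008]
contact_force: [0.2, -0.6, -0.1]
width: 0.468
```

```bash
python3 look.py w10; python3 - <<'E'
from h import *
import pickle
T,p,d,c=pickle.load(open("w10.pkl","rb")); z=c[...,2]; hsv=cv2.cvtColor(p,cv2.COLOR_BGR2HSV)
for nm,lo,hi in(("orange",(0,130,40),(22,255,255)),("blue",(98,80,15),(132,255,255))):
    m=(cv2.inRange(hsv,lo,hi)>0)&(z>.112)&(z<.124)&(abs(c[...,0]-.493)<.03)
    if m.any(): print(nm,m.sum(),c[m].min(0).round(4),c[m].max(0).round(4),c[m].mean(0).round(4))
for n in("vial green",(.6503,.2905)),("pot",(.398,-.187)): print(n)
s,d=ctrl.read_camera("side"); cs=cloud("side",d); hs=cv2.cvtColor(s,cv2.COLOR_BGR2HSV)
for nm,lo,hi in(("green",(50,60,50),(85,255,255)),("blue",(100,130,80),(125,255,255))):
    k,l,st,ce=cv2.connectedComponentsWithStats(cv2.inRange(hs,lo,hi))
    for i in range(1,k):
        if st[i,4]>18 and 100<ce[i,1]<260: print(nm,ce[i].round(1),np.median(cs[l==i],0).round(4))
print(ctrl.observe()['contact_force'])
E
```

```text
TCP [0.492  0.2614 0.244 ] heading 94.4 z [-0.0025 -0.0046 -1.    ] t 19.75
orange 493 [0.4827 0.3269 0.1145] [0.4934 0.3508 0.12  ] [0.488  0.339  0.1175]
blue 302 [0.4943 0.1898 0.112 ] [0.5048 0.2131 0.12  ] [0.4994 0.202  0.1176]
('vial green', (0.6503, 0.2905))
('pot', (0.398, -0.187))
green [429.9 188.1] [0.6506 0.2923 0.077 ]
blue [281.7 223.9] [ 0.4505 -0.0713  0.084 ]
blue [286.  229.2] [ 0.4698 -0.0745  0.085 ]
blue [271.8 241.1] [ 0.4704 -0.1249  0.0842]
blue [235.5 244. ] [ 0.3976 -0.1882  0.0588]
[ 0.22846125  0.19604712 -0.59500592]
```

```bash
python3 -c "
from cell import ctrl
print(ctrl.finish_job())"
```

```text
the job is handed in; nothing more can be done
None
```

The spring is secured on the shaker and the job is handed in. The hook is down through the slot, the ring is round the post under its head, and the gripper is open and clear. `finish_job` gave no verdict, so this rests on my own checks.

I dropped the hook through the slot by camera guidance, and no contact force built up during the last slow descent. Then I gripped the blue fin, tilted the blue end up about the hook, drew it out against about 6 N, lowered the ring over the post and let go.

**Final checks, all measured by wrist camera after release except the side-view check of vial and pot:**
- **Hook:** both fin tops are level at about 117.5 mm, which puts the hook tip at about 65 mm. That is below the adjuster plate.
- **Ring:** its centre is about 2.7 mm from the post's centre and about 86–88 mm high. When I eased back before release, the pull on the tool fell from 5.9 N to zero, so the post was taking the load.
- **Stretch:** the fins are 137.5 mm apart, so the spring is stretched about 13.5 mm and toe to ring is about 157 mm.
- **Vial and pot:** the green-capped vial and the sample pot measured within 2 mm of where they started.
- **Timing:** about 20 s was used, with about 6 N as the highest tool force shown after any move. I had no direct reading of the spring's force on the shaker.

**Not checked:** I did not re-measure the pink vial at the end, though the arm stayed well away from it. The first mask for the orange fin found nothing because the fin was out of view. A second look from the side found it where expected.

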